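# Make up two repair kits

### The job

Make up two repair kits from the parts at the front of the bench. In the blue tray, lay the black rubber block flat in the middle of the rubber-lined bay, its length parallel to the divider, lay the ball bearing flat on the middle of the block, and stand the brass fitting upright in the middle of the bare bay; in the yellow tray, stand the white oil bottle upright in the middle of the rubber-lined bay and the rusty tube coupling on end in the middle of the bare bay. Let go of everything, and leave the steel bar, the hammer and the red pliers where they are.

Things in the scene. Friction and masses are not known exactly. Their poses are not given: they have to be found in the camera images.
- tray_blue: Blue tray on a wooden riser, fixed; origin under its centre, on the bench. 240 (own y) x 124 (x) mm, rim 62 mm above the bench, walls 4 mm thick. A 4 mm divider (rim height) at y = 0 makes two bays, 114 (y) x 116 (x) mm inside, centres at x = 0: LINED bay at y = +59 mm (black rubber mat, its top 52 mm above the bench), BARE bay at y = -59 mm (floor 50 mm up). Lined bay on the robot's left.
- tray_yellow: Yellow tray on a wooden riser, fixed; origin under its centre, on the bench. 240 (own y) x 124 (x) mm, rim 62 mm above the bench, walls 4 mm thick. A 4 mm divider (rim height) at y = 0 makes two bays, 114 (y) x 116 (x) mm inside, centres at x = 0: LINED bay at y = +59 mm (black rubber mat, its top 52 mm above the bench), BARE bay at y = -59 mm (floor 50 mm up). Turned round: lined bay on the robot's right.
- pad_mid (a point): Black rubber block, a flat rectangular block 50 (its x) x 100 (its y) x 22 mm high, about 0.3 kg; the point is its centre, 11 mm above its underside; z up.
- race_mid (a point): Ball bearing, a light grey steel ring lying flat, 47 mm diameter, 14 mm high, about 0.16 kg; the point is its centre, 7 mm above its underside; z up.
- fitting_mid (a point): Brass hose fitting standing upright: hexagon foot 22 x 25 mm and 28 mm high (threaded in its upper part), above it a round stem 12 mm in diameter; 48 mm high in all, about 0.09 kg; the point is its centre, 24 mm above its underside; z up.
- coupling_mid (a point): Rusty brown tube coupling, a short piece of tube standing on end, 50 mm outer diameter, 42 mm high, about 0.35 kg (to be gripped from outside); the point is its centre, 21 mm above its underside; z up.
- oil_mid (a point): White plastic oil bottle standing upright, round, 45 mm diameter up to 92 mm, with a 28 mm cap above; 108 mm high, about 0.16 kg; the point is its centre, 54 mm above its underside; z up.
- bar_mid (a point): Bystander: short rusty steel bar standing on end, 20 x 32 x 85 mm; the point is its centre, z up.
- hammer_mid (a point): Bystander: small hammer with wooden handle lying flat, 64 x 278 x 27 mm (its y along the handle); the point is the middle of this envelope, 13 mm above the bench.
- pliers_mid (a point): Bystander: pliers with red handles lying flat, 54 x 182 x 14 mm (its y lengthwise); the point is the middle of this envelope, 7 mm above the bench.
Things that resemble listed ones, but are neither listed nor needed, are in the scene too. Several things look just like the part that bears oil_mid: the one meant starts farthest to the robot's right. What is shaped like the part that bears pad_mid but green is not meant.

How it is judged (in metres and radians):
At the end, for the whole second after the job is handed in: Each part rests upright or flat (within 0.15 rad, 5 mm in height), still, within 15 mm along each tray axis of the centre of its bay; the bearing lies within 12 mm of the block's centre; the block's length is within 0.25 rad of parallel to the divider (x of pad_mid in the frame of tray_blue between -0.015 and 0.015 m and y of pad_mid in the frame of tray_blue between 0.044 and 0.074 m and z of pad_mid in the frame of tray_blue between 0.058 and 0.068 m and angle between each of pad_mid, race_mid, fitting_mid, oil_mid, coupling_mid's own z axis and vertical below 0.15 rad and angle between the y axis of pad_mid and the x axis of tray_blue, either way round below 0.25 rad and horizontal distance between race_mid and pad_mid below 0.012 m and z of race_mid in the frame of tray_blue between 0.076 and 0.086 m and x of fitting_mid in the frame of tray_blue between -0.015 and 0.015 m and y of fitting_mid in the frame of tray_blue between -0.074 and -0.044 m and z of fitting_mid in the frame of tray_blue between 0.069 and 0.079 m and x of oil_mid in the frame of tray_yellow between -0.015 and 0.015 m and y of oil_mid in the frame of tray_yellow between 0.044 and 0.074 m and z of oil_mid in the frame of tray_yellow between 0.101 and 0.111 m and x of coupling_mid in the frame of tray_yellow between -0.015 and 0.015 m and y of coupling_mid in the frame of tray_yellow between -0.074 and -0.044 m and z of coupling_mid in the frame of tray_yellow between 0.066 and 0.076 m and linear speed of each of pad, race, fitting, coupling, oil below 0.02 m/s); the robot touches nothing.
It fails at once if the steel bar, the hammer or the pliers is moved by more than 25 mm (distance of any of bar_mid, hammer_mid, pliers_mid from where it was at the start of the episode above 0.025 m).
It also fails if it takes over 128 s, if anything falls off the work surface, if the arm or the gripper's body presses on something with over 40 N, if the wrist force passes 120 N, or if a joint passes its speed limit or range.

### The arm

A 7-joint arm with a two-finger parallel gripper is mounted at the origin on a cart in front of the work surface, level with it; the furniture and walls round the work are solid. World frame = base frame: x ahead of the robot, y to its left, z up, the work surface at z = 0. Lengths are in m, angles in degrees, forces in N, time in s.
With the tool pointing down it reaches from about 0.4 to 0.85 m from the base axis. Payload 10.4 kg.
Tool frame: the origin (TCP) lies at the centre of the arm's flange, where the gripper is bolted on; the fingertips stand 173 mm ahead of it and the grasp point (between the pads) lies 155 mm ahead of it; z points along the fingers, y is the direction in which the jaws open and shut (so a half turn about z gives the same grasp; the last joint's range is limited). The gripper opens to 85 mm and grips with 20 to 120 N. Pads are 22 mm wide; open, the fingers measure 114 mm over their backs; the gripper's body (76 mm by 85 mm) begins 54 mm behind the grasp point. The pads swing forward as they close: fully open they stand 13 mm farther back than shut.
Start: joints at [-69.477, 19.034, -3.707, 83.658, 1.238, 77.344, -5.071], TCP at [0.232, 0.58, 0.405] pointing down, gripper open.
Joint ranges: [-148.97, 148.97], [-28.65, 121.19], [-84.17, 76.75], [9.2, 138.47], [-72.65, 252.65], [3.7, 117.97], [-149.18, 149.18]. Speed limits (degrees/s): [127.2, 127.2, 159.86, 159.86, 180, 180, 180].

### API

Orientations are given as [roll, pitch, yaw] about the fixed x, y, z axes, in that order (R = Rz(yaw) Ry(pitch) Rx(roll)).
In Python, from cell import r gives the robot as it stands. Calls block until the motion is done:
- r.movep(position, orientation): joint-space move of the TCP to a pose.
- r.move_linear(position, orientation=None, velocity=0.15, until_force=None): straight line of the TCP; orientation=None keeps the orientation; velocity is the mean speed in m/s. With until_force (N) it stops when the force on the tool has changed by that much, and returns True; else False.
- r.movej(angles): joint-space move.
- r.set_gripper(opening): finger opening in m; the grip force is fixed at half the most; returns when the fingers have stopped.
- r.dwell(seconds).
- r.solve_ik(position, orientation): joint angles nearest the present ones, or None.
- r.state(): the state.
- r.get_image(name): name is "scene" or "top" or "wrist"; returns a dict with "pixels" (400x640x3 uint8, red, green, blue), "range_z" (400x640 float32, m along the optical axis (not along the pixel's ray), 0 where there is no reading), "fx", "fy", "cx", "cy" (pixels), "origin" and "rotation" of the camera in the world; the wrist camera has in their place "tool_from_camera" (4x4, takes a point from camera to tool coordinates, whose origin is the TCP and whose axes are the flange's). Camera axes: x right, y up, looking along -z (the intrinsics and any distortion apply to the point x, -y, -z); pixel columns grow to the right and rows downward; lengths in m; the calibration is good to about 2 mm. A picture is of the moment at which its call begins: read the wrist's pose just before it.
A pose or a line that the arm cannot do raises r.IKError and nothing moves.
- r.close_job(): hands the job in, once; it reports no verdict.
Trained networks look in the newest picture that a camera, given by its name, has taken for a name from the list of things; names that differ only in an ending like _2 or _b are one class to them, and where a whole thing is asked for, a point or a joint stands for the part that bears it (a point fixed in the world has none). Each returns a list of dicts, best first, with "p" (0 to 1); they miss things now and then, are a little off and sometimes report something else, mostly with a low value. They report only what shows in the picture. A call takes as long as a camera call. They do not tell look-alikes from the thing itself.
- r.regions_of(camera, label): "mask" (400x640 bool, what is visible of it) and "point" ([row, column] in pixels, amid what is visible of it).
The state is a dict: "t": time; "q": joint angles; "dq": joint speeds; "joint_efforts": joint torques, N m; "ee_pos": TCP position; "ee_rot": TCP orientation; "wrist_force": force on the tool from outside, world axes, zero at the start; "torque": the same for the moment, N m; "finger_gap": finger opening in m.
Only numpy, scipy, OpenCV 4.12 (cv2) and the standard library are available. Lean on these libraries where they do the work, as an engineer would, in place of code of your own. Each camera call takes 0.05 s, during which the arm holds its last target.

## Working session

There is one attempt and no reset: what is moved stays moved. The work goes in short steps, each a Python script; the robot and the scene stay as the last script left them, time stands still between calls to the robot, and variables do not carry over. Pictures are saved under pics/ and viewed, and the job is handed in when it is done.

```bash
ls; mkdir -p pics; python3 - <<'E'
from cell import r
import cv2,numpy as np
print(r.state()['t'])
for n in ['top','scene','wrist']:
    im=r.get_image(n); cv2.imwrite(f'pics/{n}0.png',cv2.cvtColor(im['pixels'],cv2.COLOR_RGB2BGR))
    print(n,im.get('origin'),im.get('rotation'),im['fx'],im['cx'],im['cy'],[k for k in im])
print(r.state()['t'])
E
```

```text
pics
0.0
top [0.36269836 0.05705894 1.39737718] [  4.12769962  -0.78779575 -90.42211132] 448.4508992017341 319.6035626126477 201.63891829274542 ['pixels', 'range_z', 'fx', 'fy', 'cx', 'cy', 'origin', 'rotation']
scene [-0.16940716 -0.69199775  1.01008721] [ 45.98832233  -0.56189621 -40.46829664] 471.4711403659779 310.71501148896 205.9799470810951 ['pixels', 'range_z', 'fx', 'fy', 'cx', 'cy', 'origin', 'rotation']
wrist None None 358.4460718818017 320.4755064849256 196.00894507132628 ['pixels', 'range_z', 'fx', 'fy', 'cx', 'cy', 'tool_from_camera']
0.15
```

View pics/top0.png

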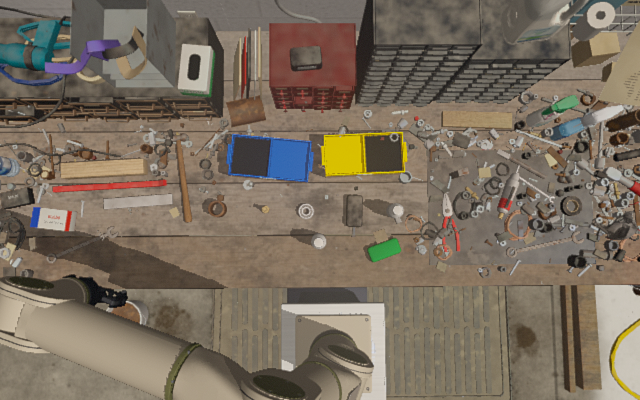

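View pics/scene0.png

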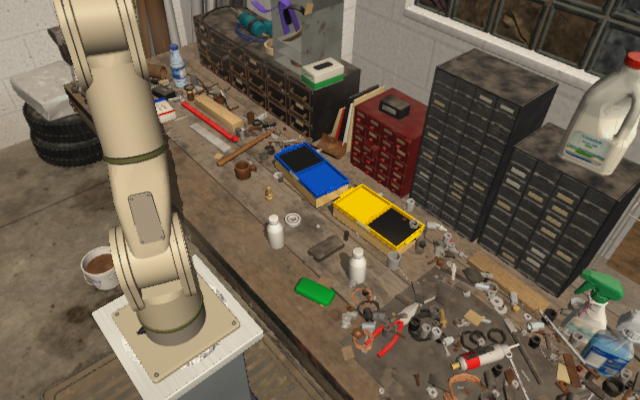

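View pics/wrist0.png

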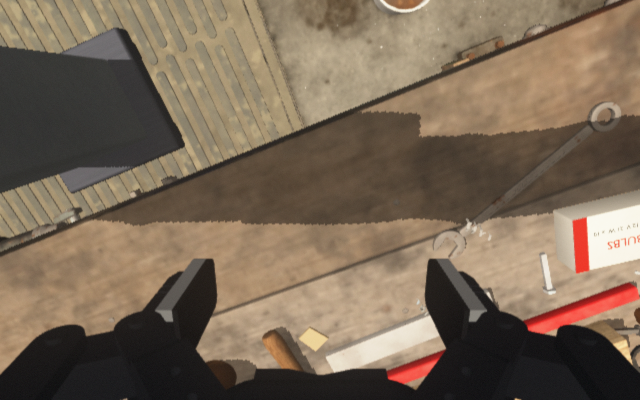

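```bash
cat > h.py <<'E'
from cell import r
import cv2,numpy as np
from scipy.spatial.transform import Rotation as R
def cam(name):
    st=r.state(); im=r.get_image(name)
    if name=='wrist':
        T=np.eye(4);T[:3,:3]=R.from_euler('xyz',st['ee_rot'],degrees=True).as_matrix();T[:3,3]=st['ee_pos']
        im['T']=T@np.array(im['tool_from_camera'])
    else:
        T=np.eye(4);T[:3,:3]=R.from_euler('xyz',im['rotation'],degrees=True).as_matrix();T[:3,3]=im['origin'];im['T']=T
    return im
def cloud(im):
    z=im['range_z'];v,u=np.mgrid[:z.shape[0],:z.shape[1]]
    P=np.stack([(u-im['cx'])/im['fx']*z,-(v-im['cy'])/im['fy']*z,-z],-1)
    W=P@im['T'][:3,:3].T+im['T'][:3,3]
    W[z<=0]=np.nan
    return W
def save(im,name,box=None,s=1):
    p=cv2.cvtColor(im['pixels'],cv2.COLOR_RGB2BGR)
    if box: p=p[box[0]:box[1],box[2]:box[3]]
    cv2.imwrite(f'pics/{name}.png',cv2.resize(p,None,fx=s,fy=s,interpolation=cv2.INTER_CUBIC))
E
python3 - <<'E'
from h import *
for n in ['top','scene']:
    im=cam(n);W=cloud(im)
    save(im,n+'crop',*(((120,280,150,470),2.5) if n=='top' else ((120,360,210,470),2.5)))
    for l in ['tray_blue','tray_yellow','pad_mid','race_mid','fitting_mid','coupling_mid','oil_mid','bar_mid','hammer_mid','pliers_mid']:
        for d in r.regions_of(n,l):
            if d['p']<.2: continue
            m=d['mask']; w=W[m]; w=w[~np.isnan(w[:,0])]
            print(n,l,round(d['p'],2),np.round(d['point']),m.sum(),'med',np.round(np.median(w,0),3),'lo',np.round(np.percentile(w,3,0),3),'hi',np.round(np.percentile(w,97,0),3))
E
```

```text
top tray_blue 0.86 [160. 267.] 3508 med [0.593 0.19  0.05 ] lo [0.532 0.072 0.043] hi [0.655 0.306 0.063]
top tray_yellow 0.63 [153. 367.] 3402 med [ 0.604 -0.096  0.05 ] lo [ 0.544 -0.214  0.043] hi [0.664 0.017 0.062]
top pad_mid 0.95 [206. 356.] 503 med [ 0.435 -0.068  0.02 ] lo [ 0.389 -0.09   0.012] hi [ 0.479 -0.045  0.026]
top pad_mid 0.94 [249. 384.] 526 med [ 0.315 -0.156  0.02 ] lo [ 0.285 -0.202  0.01 ] hi [ 0.346 -0.113  0.026]
top race_mid 0.42 [208. 304.] 142 med [0.436 0.083 0.013] lo [0.415 0.062 0.005] hi [0.455 0.101 0.018]
top fitting_mid 0.61 [207. 263.] 45 med [0.439 0.204 0.018] lo [0.432 0.197 0.006] hi [0.45  0.215 0.048]
top coupling_mid 0.74 [208. 211.] 152 med [0.441 0.353 0.037] lo [0.42  0.327 0.001] hi [0.464 0.375 0.046]
top oil_mid 0.66 [210. 392.] 183 med [ 0.432 -0.181  0.081] lo [ 0.414 -0.204  0.047] hi [ 0.451 -0.167  0.109]
top oil_mid 0.58 [242. 316.] 189 med [0.343 0.044 0.082] lo [0.322 0.023 0.048] hi [0.363 0.061 0.111]
top bar_mid 0.7 [172. 458.] 130 med [ 0.542 -0.375  0.085] lo [ 0.533 -0.399  0.02 ] hi [ 0.554 -0.368  0.093]
top bar_mid 
[... 949 characters left out ...]
  ] hi [0.452 0.102 0.018]
scene coupling_mid 0.66 [168. 241.] 268 med [0.44  0.347 0.03 ] lo [0.416 0.328 0.003] hi [0.465 0.378 0.044]
scene oil_mid 0.85 [236. 276.] 477 med [0.333 0.033 0.06 ] lo [ 0.319  0.022 -0.   ] hi [0.377 0.055 0.108]
scene oil_mid 0.63 [264. 358.] 450 med [ 0.42  -0.197  0.072] lo [ 0.409 -0.209  0.016] hi [ 0.441 -0.177  0.108]
scene bar_mid 0.72 [290. 444.] 393 med [ 0.535 -0.386  0.059] lo [ 0.53  -0.401  0.007] hi [ 0.552 -0.37   0.09 ]
scene hammer_mid 0.84 [145. 248.] 429 med [0.535 0.46  0.016] lo [ 0.405  0.438 -0.001] hi [0.663 0.498 0.024]
scene pliers_mid 0.69 [324. 401.] 433 med [ 0.41  -0.359  0.015] lo [ 0.307 -0.39   0.01 ] hi [ 0.475 -0.34   0.019]
```

View pics/topcrop.png

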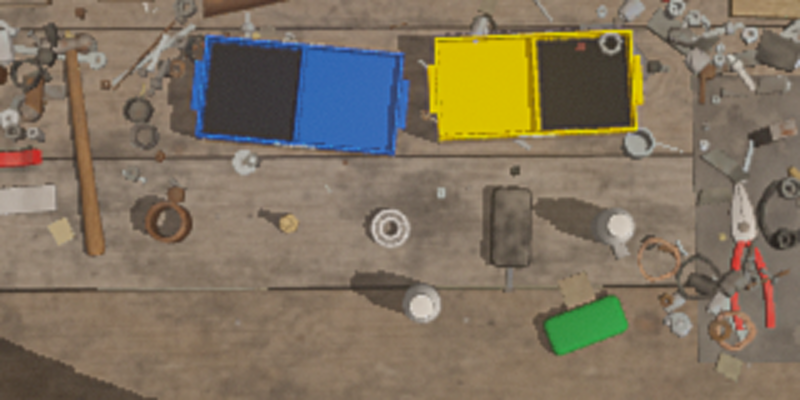

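View pics/scenecrop.png

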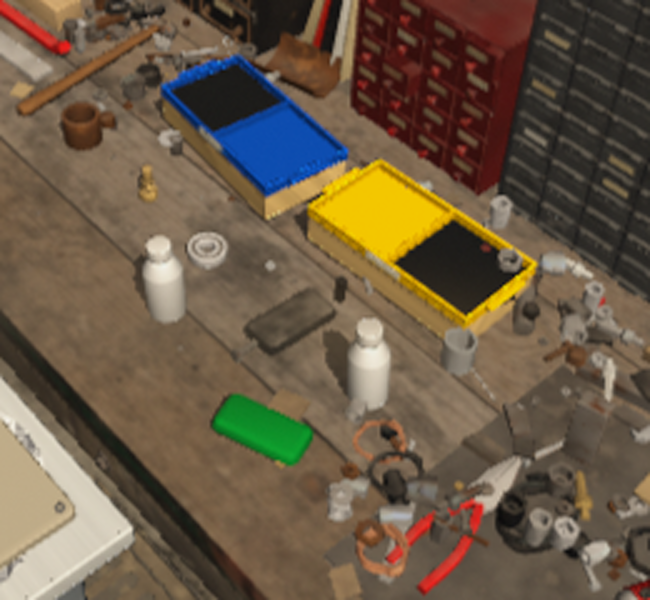

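```bash
cat > meas.py <<'E'
from h import *
def rect(P):
    (c,s,a)=cv2.minAreaRect((P[:,:2]*1000).astype(np.float32)); return np.round(c,1),np.round(s,1),round(a,1)
def circ(P):
    A=np.c_[P[:,:2],np.ones(len(P))];b=(P[:,:2]**2).sum(1);x=np.linalg.lstsq(A,b,rcond=None)[0]
    c=x[:2]/2;return c,np.sqrt(x[2]+c@c)
def enc(P):
    c,rr=cv2.minEnclosingCircle((P[:,:2]*1000).astype(np.float32));return np.round(c,1),round(rr,1)
E
python3 - <<'E'
from meas import *
print(r.state()['ee_rot'],r.state()['t'])
for n in ['top','scene']:
    im=cam(n);W=cloud(im)
    def band(l,i,zl,zh):
        d=[d for d in r.regions_of(n,l)]
        if len(d)<=i: return None
        w=W[cv2.dilate(d[i]['mask'].astype(np.uint8),np.ones((5,5)))>0];w=w[~np.isnan(w[:,0])];return w[(w[:,2]>zl)&(w[:,2]<zh)]
    for t in ['tray_blue','tray_yellow']:
        w=band(t,0,.045,.066);print(n,t,rect(w)); w=w[w[:,2]>.057]
        print('  rim',rect(w))
    w=band('pad_mid',0,.012,.03);print('pad',rect(w))
    w=band('race_mid',0,.009,.02);print('race',enc(w))
    w=band('coupling_mid',0,.035,.05);print('coup',enc(w),rect(w))
    for i in (0,1):
        w=band('oil_mid',i,.1,.12);print('oil',enc(w),len(w))
    w=band('fitting_mid',0,.006,.06)
    if w is not None: print('fit',enc(w),np.round(w,3)[w[:,2].argsort()[-6:]].tolist())
    # bottom clutter above yellow bay
    q=W.reshape(-1,3);q=q[~np.isnan(q[:,0])]
    s=q[(abs(q[:,0]-.605)<.09)&(abs(q[:,1]+.16)<.1)&(q[:,2]>.067)];print('above rim near yellow lined',len(s),np.round(np.median(s,0),3) if len(s) else '',np.round(s.max(0),3) if len(s) else '')
    s=q[(q[:,0]>.38)&(q[:,0]<.66)&(abs(q[:,1])<.4)&(q[:,2]>.11)];print('tall',len(s),np.round(s[:20],2).tolist())
    s=q[(abs(q[:,0]-.42)<.04)&(abs(q[:,1])<.4)];print('bench z',np.round(np.percentile(s[:,2],[20,50]),4))
for p in [(.43,-.07,.35),(.43,-.19,.35),(.44,.35,.35),(.6,.24,.35),(.6,-.15,.35)]:
    for y in (0,180,90,-90):
        j=r.solve_ik(list(p),[180,0,y]); print(p,y,None if j is None else np.round(j))
E
```

```text
[ 1.79992465e+02 -2.64284634e-04  1.58180552e+02] 1.25
top tray_blue (array([595.2, 187.8]), array([259.1, 130.1]), 83.5)
  rim (array([594.1, 188. ]), array([258.9, 126.6]), 85.0)
top tray_yellow (array([607.6, -96.7]), array([133.8, 259.3]), 1.1)
  rim (array([604.7, -95.9]), array([126.4, 258. ]), 2.1)
pad (array([429.9, -68.7]), array([ 50. , 105.5]), 89.2)
race (array([434.4,  81.1]), 23.4)
coup (array([ 542.8, -382.4]), 15.8) (array([ 536.9, -380.1]), array([31.6, 12.6]), 68.4)
oil (array([ 430.8, -186.3]), 14.0) 69
oil (array([339.7,  44. ]), 12.9) 67
fit (array([443.3, 205.8]), 14.9) [[0.439, 0.208, 0.047], [0.442, 0.205, 0.048], [0.439, 0.205, 0.049], [0.439, 0.211, 0.05], [0.442, 0.202, 0.05], [0.445, 0.205, 0.052]]
above rim near yellow lined 3 [ 0.645 -0.181  0.069] [ 0.662 -0.064  0.071]
tall 3 [[0.43, -0.18, 0.11], [0.43, -0.18, 0.11], [0.42, -0.18, 0.11]]
bench z [-0.0027  0.0005]
scene tray_blue (array([597.9, 167.2]), array([307. , 148.5]), 83.2)
  rim (array([589.4, 168.5]), array([306.5, 127.7]), 84.3)
scene tray_yellow (array([607.7, -99.3]), array([267.9, 151.5])
[... 977 characters left out ...]
   14.   23.   99.   -6.   69. -128.]
(0.44, 0.35, 0.35) 180 [-45.  13.   2.  98.  -1.  69.  47.]
(0.44, 0.35, 0.35) 90 [-55.  13.  14.  98.  -3.  69. -40.]
(0.44, 0.35, 0.35) -90 [-38.  13.  -6.  97.   2.  69. 136.]
(0.6, 0.24, 0.35) 0 [ -48.   25.   29.   86.  -13.   72. -107.]
(0.6, 0.24, 0.35) 180 [-34.  24.  11.  85.  -5.  72.  67.]
(0.6, 0.24, 0.35) 90 [-42.  24.  21.  85.  -9.  72. -20.]
(0.6, 0.24, 0.35) -90 [ 20.  43. -72.  82.  40.  84. 129.]
(0.6, -0.15, 0.35) 0 [-27.  26.  48.  91. -20.  72. -65.]
(0.6, -0.15, 0.35) 180 [-25.  25.  46.  91. -19.  72. 114.]
(0.6, -0.15, 0.35) 90 [-27.  26.  49.  91. -21.  72.  25.]
(0.6, -0.15, 0.35) -90 [ -37.   34.   67.   91.  -32.   76. -146.]
```

```bash
python3 - <<'E'
from meas import *
t0=r.state()['t']
r.set_gripper(0.07)
r.movep([.43,-.069,.33],[180,0,180])
print('move took',r.state()['t']-t0)
im=cam('wrist');W=cloud(im);save(im,'wpad')
print('cam',im['T'][:3,3])
for d in r.regions_of('wrist','pad_mid'):
    w=W[d['mask']];w=w[~np.isnan(w[:,0])];print(d['p'],np.round(d['point']),np.round(np.median(w,0),3)); w=w[(w[:,2]>.018)&(w[:,2]<.03)]
    if len(w): print(rect(w),len(w))
print(r.state()['t'], r.state()['finger_gap'])
E
```

```text
move took 2.7333000000000003
cam [ 0.35573505 -0.06852836  0.29833971]
0.89 [ 31. 188.] [ 0.318 -0.162  0.021]
(array([ 313.4, -158.1]), array([45.6, 95.7]), 19.4) 7354
0.85 [179. 321.] [ 0.428 -0.069  0.021]
(array([433.7, -68.6]), array([46. , 95.8]), 87.7) 6156
4.9833 0.07026374693978633
```

View pics/wpad.png

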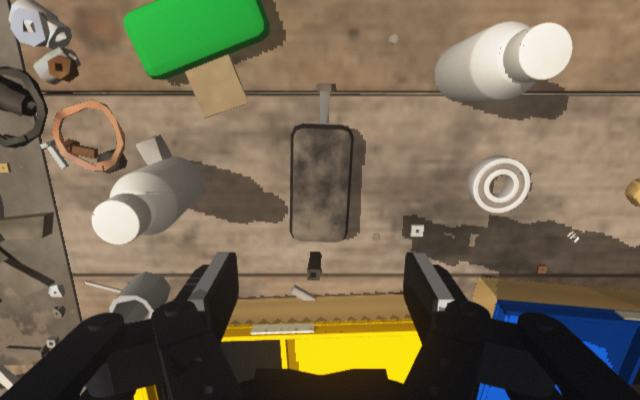

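```bash
cat > pp.py <<'E'
from meas import *
L=57.;T0=np.radians(-5.9)
def back(g): # pads' retreat (m) at opening g
    s=np.sin(T0)+g*500/L
    return (L*np.cos(T0)-L*np.sqrt(1-s*s))/1000
def tipz(z,g): return z+.173-back(g)
BL=np.array([.594,.188]);YL=np.array([.604,-.0955])
def tray(c,yaw,y): a=np.radians(yaw);return c+y*np.array([-np.sin(a),np.cos(a)])
BLUE_LINED=tray(BL,-5,.059);BLUE_BARE=tray(BL,-5,-.059)
YEL_LINED=tray(YL,182.1,.059);YEL_BARE=tray(YL,182.1,-.059)
def pick(xy,yaw,z,g,gopen,hover=.12):
    """z: fingertip height at grip; g: expected width"""
    zt=tipz(z,g); o=[180,0,yaw]
    r.set_gripper(gopen)
    r.movep([*xy,zt+hover],o)
    r.move_linear([*xy,zt+.03],velocity=.25)
    hit=r.move_linear([*xy,zt],velocity=.08,until_force=8)
    print('hit',hit,r.state()['ee_pos'])
    r.set_gripper(0.0)
    print('gap',r.state()['finger_gap'])
    r.move_linear([*xy,zt+hover],velocity=.2)
    s=r.state();print('t',s['t'],'gap',s['finger_gap'],np.round(s['wrist_force'],2))
def place(xy,yaw,floor,z,g,grel,hover=.1):
    zt=tipz(z,g)+floor; o=[180,0,yaw]
    r.movep([*xy,zt+hover],o)
    r.move_linear([*xy,zt+.015],velocity=.2)
    hit=r.move_linear([*xy,zt-.004],velocity=.03,until_force=5)
    s=r.state();print('placed hit',hit,'dz',s['ee_pos'][2]-zt,np.round(s['wrist_force'],1),'gap',s['finger_gap'])
    if hit is False: r.move_linear([*xy,zt],velocity=.05)
    r.set_gripper(grel)
    r.move_linear([*xy,zt+hover],velocity=.2)
    print('t',r.state()['t'])
E
python3 - <<'E'
from pp import *
print(back(.085),back(.05),BLUE_LINED,BLUE_BARE,YEL_LINED,YEL_BARE)
im=cam('wrist');W=cloud(im)
for l in ['race_mid','oil_mid']:
  for d in r.regions_of('wrist',l):
    w=W[d['mask']];w=w[~np.isnan(w[:,0])]; zm=np.percentile(w[:,2],95); w=w[w[:,2]>zm-.006];print(l,d['p'],d['point'],zm,enc(w),rect(w))
pick((.4335,-.0686),177.7,.006,.050,.07)
E
```

```text
0.013035148238346594 0.0030079422773643784 [0.59914219 0.24677549] [0.58885781 0.12922451] [ 0.60616198 -0.15446038] [ 0.60183802 -0.03653962]
race_mid 0.76 [187.3, 504.2] 0.014106782965632595 (array([434. ,  81.2]), 24.0) (array([434.2,  80.8]), array([46.7, 46.7]), 41.7)
oil_mid 0.75 [198.7, 146.8] 0.1070626620592183 (array([ 430.1, -185.8]), 14.1) (array([ 430.1, -185.5]), array([27.5, 26.8]), 85.7)
oil_mid 0.56 [62.3, 502.5] 0.10760752676145181 (array([339.2,  43.7]), 14.2) (array([339.2,  43.3]), array([26.9, 27.2]), 50.6)
oil_mid 0.33 [340.0, 321.0] 0.06041358099556084 (array([ 520. , -123.9]), 132.9) (array([ 510.4, -131.8]), array([154.7, 239.6]), 20.2)
hit False [ 0.43379389 -0.06867648  0.1765776 ]
gap 0.04852263951003034
t 7.7333 gap 0.04847581891253114 [-0.42  0.25 -3.49]
```

```bash
python3 - <<'E'
from pp import *
place(BLUE_LINED,175,.052,.006,.050,.062,hover=.11)
im=cam('wrist');save(im,'wpadplaced')
im=cam('top');W=cloud(im);save(im,'tpadplaced',(120,280,150,470),2.5)
for d in r.regions_of('top','pad_mid'):
    w=W[d['mask']];w=w[~np.isnan(w[:,0])];print(d['p'],np.round(np.median(w,0),3),rect(w[w[:,2]>.062]) if (w[:,2]>.062).sum()>5 else '')
E
```

```text
placed hit True dz 0.0010741253706877119 [-0.5  0.1  6.7] gap 0.048472557425705845
t 11.1833
0.6 [ 0.315 -0.159  0.02 ] 
0.5 [0.591 0.227 0.071] (array([588.5, 228. ]), array([26.5,  9.3]), 2.6)
```

View pics/wpadplaced.png

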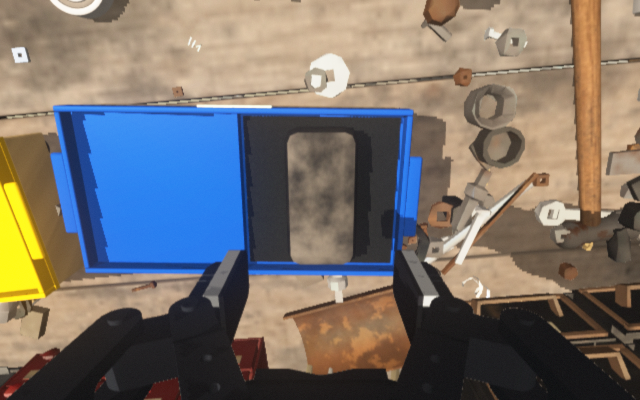

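```bash
python3 - <<'E'
from pp import *
im=cam('wrist');W=cloud(im)
q=W[80:300,30:440].reshape(-1,3);q=q[~np.isnan(q[:,0])]
p=q[(q[:,2]>.0695)&(q[:,2]<.08)&(abs(q[:,0]-.6)<.07)];print('pad',rect(p),len(p))
rim=q[(q[:,2]>.059)&(q[:,2]<.065)&(abs(q[:,0]-.6)<.075)];print('rim',rect(rim),len(rim))
for d in r.regions_of('wrist','pad_mid')[:2]:
    w=W[d['mask']];w=w[~np.isnan(w[:,0])];print(d['p'],d['point'],rect(w[w[:,2]>.0695]))
for d in r.regions_of('wrist','tray_blue')[:2]:
    w=W[d['mask']];w=w[~np.isnan(w[:,0])];w=w[(w[:,2]>.058)&(w[:,2]<.065)];print(d['p'],d['point'],rect(w))
E
```

```text
pad (array([599. , 247.1]), array([46.3, 95.8]), 85.3) 8673
rim (array([595.1, 166.5]), array([303.9, 138.7]), 89.0) 8110
0.67 [192.8, 320.9] (array([599. , 247.1]), array([46.3, 95.8]), 85.3)
0.94 [184.5, 208.0] (array([592.9, 188. ]), array([258.8, 125.7]), 84.2)
```

```bash
python3 - <<'E'
from pp import *
pick((.4342,.0810),180,.003,.047,.07,hover=.12)
place((.599,.2471),175,.074,.003,.047,.058,hover=.09)
im=cam('wrist');W=cloud(im);save(im,'wrace')
for l in ['race_mid','pad_mid']:
  for d in r.regions_of('wrist',l)[:2]:
    w=W[d['mask']];w=w[~np.isnan(w[:,0])];zm=np.percentile(w[:,2],95); w=w[w[:,2]>zm-.006];print(l,d['p'],d['point'],zm,enc(w),rect(w))
r.movep([.44,.206,.30],[180,0,180])
im=cam('wrist');W=cloud(im);save(im,'wfit')
for l in ['fitting_mid','coupling_mid']:
  for d in r.regions_of('wrist',l)[:2]:
    w=W[d['mask']];w=w[~np.isnan(w[:,0])];zm=np.percentile(w[:,2],95); w=w[w[:,2]>zm-.008];print(l,d['p'],d['point'],zm,enc(w),rect(w))
E
```

```text
hit False [0.434496   0.0810067  0.17398479]
gap 0.04425139625494574
t 14.825 gap 0.04388968432187857 [-0.48 -0.96 -1.88]
placed hit True dz 0.001224275291665189 [-1.3 -0.   5.4] gap 0.04406011174721511
t 17.6833
race_mid 0.73 [215.5, 318.0] 0.08788025714074711 (array([598.5, 247.3]), 23.6) (array([598.2, 247.3]), array([46.5, 46.4]), 51.6)
fitting_mid 0.56 [193.1, 322.7] 0.0475621790461312 (array([440.9, 206.9]), 6.2) (array([440.9, 207.3]), array([11.9, 11.3]), 0.9)
coupling_mid 0.69 [200.2, 528.1] 0.041829196319448134 (array([442. , 351.6]), 25.7) (array([442.2, 351.8]), array([50.3, 49.3]), 86.9)
```

View pics/wrace.png

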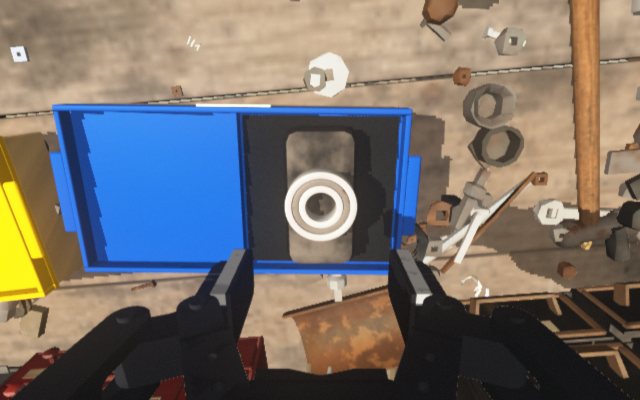

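View pics/wfit.png

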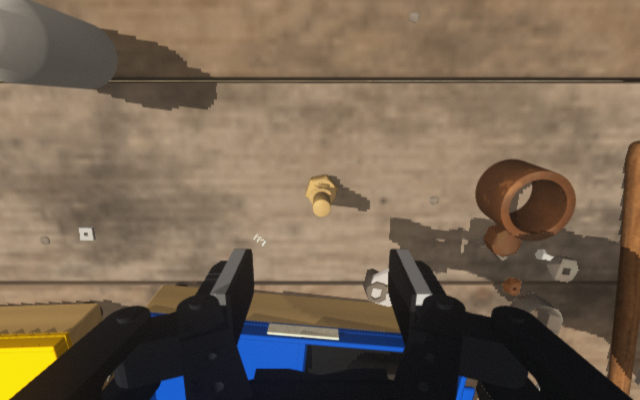

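```bash
python3 - <<'E'
import cv2
p=cv2.imread('pics/wfit.png');cv2.imwrite('pics/wfitc.png',cv2.resize(p[160:230,280:380],None,fx=8,fy=8,interpolation=cv2.INTER_CUBIC))
E
```

```text
(no output)
```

View pics/wfitc.png

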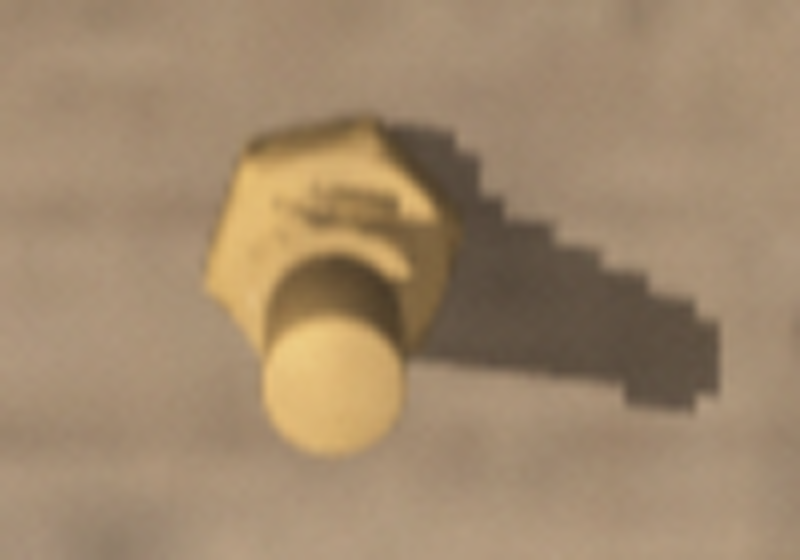

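```bash
python3 - <<'E'
from pp import *
pick((.441,.2070),164,.005,.022,.05,hover=.11)
im=cam('wrist');save(im,'wfit2')
place(BLUE_BARE+[-.0005,0],170,.050,.005,.022,.045,hover=.10)
im=cam('wrist');W=cloud(im);save(im,'wfit3')
for l in ['fitting_mid']:
  for d in r.regions_of('wrist',l)[:2]:
    w=W[d['mask']];w=w[~np.isnan(w[:,0])];zm=np.percentile(w[:,2],95); w=w[w[:,2]>zm-.008];print(l,d['p'],d['point'],zm,enc(w),rect(w))
E
```

```text
hit False [0.44112102 0.20691551 0.17819312]
gap 0.019467720475213172
t 21.3833 gap 0.019263476963913166 [-0.54 -0.06 -0.98]
placed hit True dz 0.0007285940073101238 [-0.4  0.9  6.8] gap 0.0195603206213672
t 24.2583
fitting_mid 0.9 [206.4, 323.9] 0.09751403406329973 (array([588.1, 129.6]), 6.1) (array([588. , 129.4]), array([11.5, 11.9]), 82.1)
```

View pics/wfit3.png

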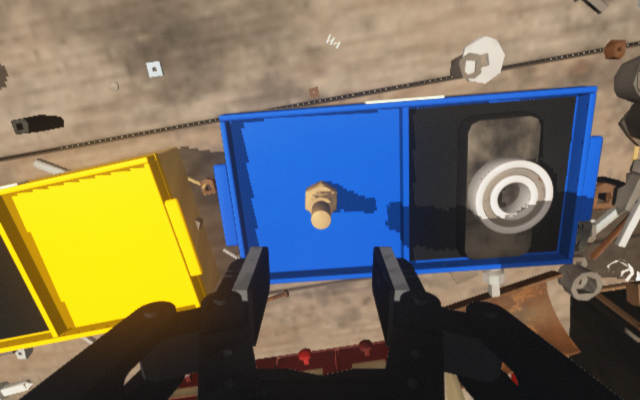

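```bash
python3 - <<'E'
from pp import *
pick((.442,.3518),172,.008,.050,.08,hover=.15)
im=cam('wrist');save(im,'wcoup2')
place(YEL_BARE,180,.050,.008,.050,.062,hover=.11)
im=cam('wrist');W=cloud(im);save(im,'wcoup3')
for l in ['coupling_mid']:
  for d in r.regions_of('wrist',l)[:2]:
    w=W[d['mask']];w=w[~np.isnan(w[:,0])];zm=np.percentile(w[:,2],95); w=w[w[:,2]>zm-.006];print(l,d['p'],d['point'],zm,enc(w),rect(w))
for d in r.regions_of('wrist','tray_yellow')[:1]:
    w=W[d['mask']];w=w[~np.isnan(w[:,0])];w=w[(w[:,2]>.058)&(w[:,2]<.065)];print(d['p'],d['point'],rect(w))
E
```

```text
hit False [0.44201396 0.35167982 0.17775798]
gap 0.04780495452146128
t 28.2917 gap 0.04833895186256968 [ 0.33  0.12 -4.99]
placed hit True dz 0.0007933831659672208 [-2.3  1.7  8.2] gap 0.0479501835346339
t 32.0167
coupling_mid 0.83 [216.8, 323.2] 0.09184845277622562 (array([601.9, -36. ]), 25.1) (array([602. , -36.1]), array([49.8, 49. ]), 16.2)
0.94 [188.2, 225.0] (array([604.3, -96.4]), array([126. , 259.3]), 2.1)
```

View pics/wcoup3.png

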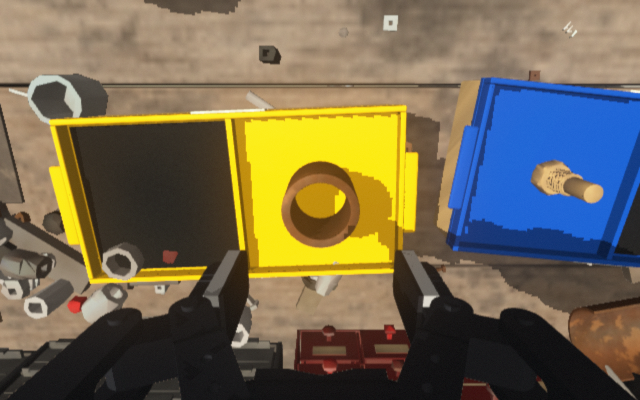

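```bash
python3 - <<'E'
from pp import *
pick((.4301,-.1857),180,.050,.045,.075,hover=.12)
im=cam('wrist');save(im,'woil2')
place(YEL_LINED,182,.052,.050,.045,.075,hover=.11)
im=cam('wrist');W=cloud(im);save(im,'woil3')
for l in ['oil_mid']:
  for d in r.regions_of('wrist',l)[:2]:
    w=W[d['mask']];w=w[~np.isnan(w[:,0])];zm=np.percentile(w[:,2],95); w=w[w[:,2]>zm-.006];print(l,d['p'],d['point'],zm,enc(w),rect(w))
r.movep([.42,.0,.40],[180,0,180])
for n in ['top','scene']:
    im=cam(n);save(im,n+'end',*(((120,280,150,470),2.5) if n=='top' else ((120,360,210,470),2.5)))
    W=cloud(im)
    for l in ['oil_mid','coupling_mid','fitting_mid','race_mid','bar_mid','hammer_mid','pliers_mid']:
      for d in r.regions_of(n,l)[:2]:
        w=W[d['mask']];w=w[~np.isnan(w[:,0])];print(n,l,round(d['p'],2),np.round(np.median(w,0),3),round(np.percentile(w[:,2],95),3))
print(r.state()['t'],r.state()['finger_gap'])
E
```

```text
hit False [ 0.4302387  -0.18586251  0.22114773]
gap 0.0430569275994892
t 35.5417 gap 0.042515544763783684 [-0.66 -0.09 -1.52]
placed hit True dz 0.0006981639427513509 [ 0.7 -1.5  2.6] gap 0.04266542842669835
t 38.5917
oil_mid 0.98 [200.1, 318.3] 0.15936704565714913 (array([ 606.1, -154.2]), 13.7) (array([ 606.1, -154.5]), array([26.8, 26. ]), 2.9)
top oil_mid 0.57 [ 0.601 -0.15   0.129] 0.16
top coupling_mid 0.57 [ 0.603 -0.037  0.085] 0.094
top fitting_mid 0.42 [0.585 0.127 0.061] 0.097
top race_mid 0.57 [0.599 0.248 0.086] 0.091
top hammer_mid 0.68 [0.548 0.46  0.016] 0.023
top pliers_mid 0.91 [ 0.44  -0.355  0.015] 0.02
scene oil_mid 0.94 [ 0.594 -0.164  0.115] 0.16
scene oil_mid 0.58 [0.332 0.032 0.066] 0.108
scene coupling_mid 0.6 [ 0.596 -0.041  0.079] 0.093
scene bar_mid 0.58 [ 0.535 -0.387  0.059] 0.09
scene hammer_mid 0.93 [0.525 0.457 0.017] 0.023
scene pliers_mid 0.96 [ 0.395 -0.36   0.015] 0.018
40.45 0.07492409064895578
```

View pics/woil3.png

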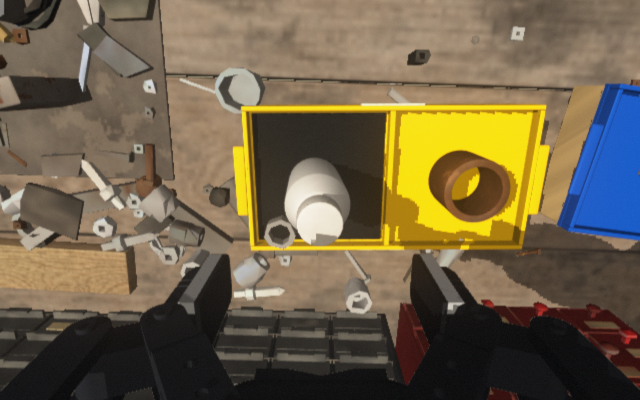

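View pics/sceneend.png

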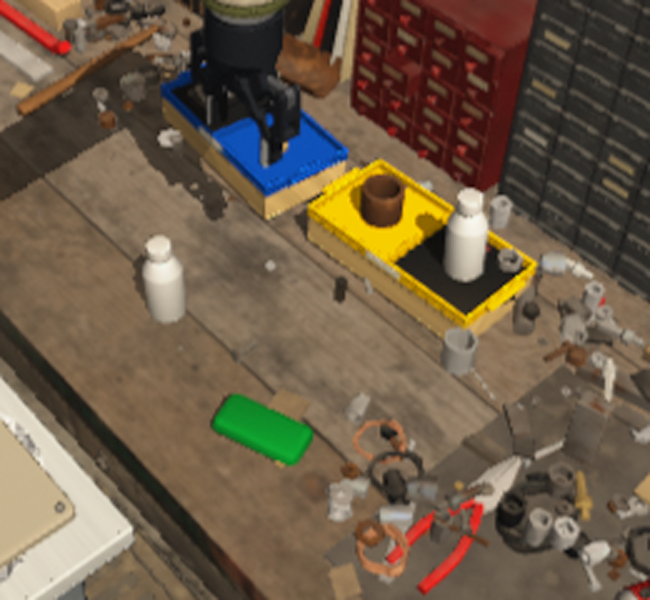

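View pics/topend.png

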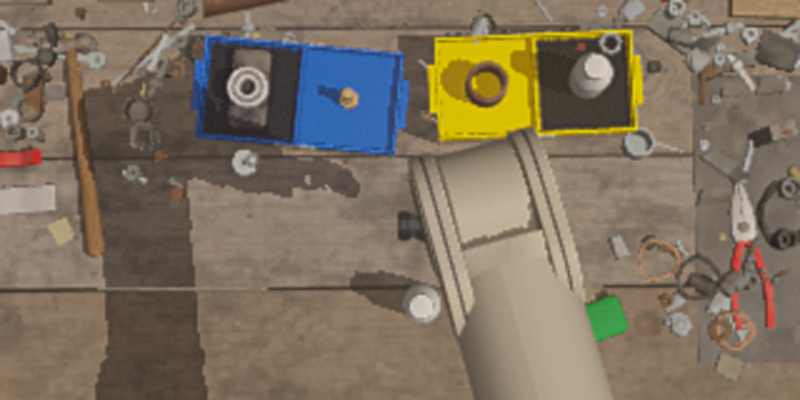

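```bash
python3 - <<'E'
from cell import r
r.dwell(0.5); print(r.close_job(), r.state()['t'])
E
```

```text
the job is handed in; nothing more can be done
the job is handed in; nothing more can be done
```

Both kits are made up and the job is handed in, at about 41 s of the 128 s allowed; the interface reports no verdict.

**Blue tray**
- The block lies within about 1 mm of the lined bay's centre and about 1° from parallel to the divider. That was measured before the bearing went on; afterwards I checked it only by eye.
- The bearing lies flat, within about 1 mm of that block position.
- The fitting stands upright, within about 1 mm of the bare bay's centre.

**Yellow tray**
- The bottle, the one that started farthest to the robot's right, stands upright within about 1 mm of the lined bay's centre.
- The rusty coupling stands on end, within about 1 mm of the bare bay's centre.
- A loose nut and a small red piece were already in the lined bay's far corner, clear of the bottle. I left them there.

**Last checks**
- The wrist camera found each part's top at the expected height after placing, and the gripper was open and clear of everything at the end.
- The hammer, pliers and bar look unmoved in the final pictures. The networks' centre for the pliers shifted by 12–15 mm along their length between looks. I took this as mask noise, because the pictures show them in the same place.
- In the final top picture the networks did not report the bar; the scene camera has it unmoved to 1 mm.

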